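# Let down the sprung ratchet winch in the under-sink cupboard

### The arm

A 6-joint arm with a two-finger parallel gripper is mounted at the origin on the work surface. World frame = base frame: x ahead of the robot, y to its left, z up, the work surface at z = 0. Lengths are in mm, angles in rad, forces in N, time in s.
With the tool pointing down it reaches from about 350 to 850 mm from the base axis. Payload 8.1 kg.
Tool frame: the origin (TCP) lies midway between the tips of the shut fingers; the grasp point (between the pads) lies 19 mm behind it; z points along the fingers, y is the line along which they close (so a half turn about z gives the same grasp; the last joint's range is limited). The gripper opens to 93 mm and grips with 3 to 60 N. Pads are 15 mm wide; open, the fingers measure 128 mm over their backs; the gripper's body (75 mm by 188 mm) begins 65 mm behind the grasp point.
Start: joints at [1.037, 0.13, 1.488, -0, 1.523, -0.085], TCP at [260.311, 540.595, 218.635] pointing down, gripper open.
Joint ranges: [-2.96, 2.96], [-0.89, 2.26], [0.02, 2.5], [-1.34, 4.48], [0, 2.73], [-2.66, 2.66]. Speed limits (rad/s): [2.39, 2.39, 2.79, 3.14, 3.14, 3.14].

### API

Orientations are given as [roll, pitch, yaw] about the fixed x, y, z axes, in that order (R = Rz(yaw) Ry(pitch) Rx(roll)).
In Python, from bench import ctrl gives the robot as it stands. The module is installed in compiled form; this text tells all that it offers.
- The arm moves only by the tool drive_tool, never from a script. Its arguments are lists of equal length, an entry for each row: "linear": the shift along the tool's x, y, z in mm, a list of three; "twist": the turn, a rotation vector about the tool's x, y, z in degrees, a list of three. A call has 1 to 10 rows; each row shifts and turns the commanded pose from where the row before left it, along the tool's axes as they then stand; what a row does not reach is not made up. A row lasts 1/8 s, in which the tool goes at most 62.5 mm and 10.7 degrees, less where a joint would pass 70% of its speed; a pose out of reach is approached as far as the arm can. A call is refused whole if a number of a shift passes 62.5 or a number of a turn 10.7, either way. A call with a gripper value outside its range is refused whole. "grip" is the opening, from 0 (shut) to 1 (fully open), set as the call begins (left out, the last holds). The fingers move at their own pace and stop on an object; the grip force is fixed at half the most. Time passes only in rows, so rows that do not move let the fingers close. It gives the time, the measured TCP pose, the force, the opening and the grip force at its end, in the units of the state.
- ctrl.get_state(): the state, without advancing time (a new reading comes with each control period).
- ctrl.camera(name): name is "side" or "top"; returns the picture (420x560x3 uint8, red, green, blue); there is no depth.
- ctrl.camera_params(name): a dict with "K" (3x3 intrinsics, pixels), "rvec" (rotation vector, rad) and "tvec" (3), from world to camera coordinates, as OpenCV has them. Camera axes: x right, y down, z forward; pixel columns grow to the right and rows downward; lengths in mm; the calibration is good to about 2 mm. A picture is of the moment at which its call begins. camera_params takes no time and is no camera call.
- ctrl.hand_in(): hands the job in; it is judged then, once.
The state is a dict: "time_s": time; "joint_pos": joint angles; "qd": joint speeds; "joint_torque": joint torques, N m; "eef_pos": TCP position; "orientation": TCP orientation; "ft_force": force on the tool from outside, world axes, zero at the start; "wrist_torque": the same for the moment, N m; "gripper_width": finger opening in mm; "grip_force": force on a finger pad.
Only numpy, scipy, OpenCV 4.12 (cv2) and the standard library are available. Lean on these libraries where they do the work, as an engineer would, in place of code of your own. Each camera call takes 0.05 s, during which the arm holds its last target. There are 200 camera calls.

### The job

The small hand winch in the cupboard is still wound up against its spring; let it right down so that it can be serviced. Flick its thumb lever over with light pressure, wind the crank on just enough for the pawl to spring out of the wheel, then ease the drum back by the crank without ever letting it run, until the crank arm is pressed firmly, but not forced, against the stop screw, and leave it there with the pawl off. Leave everything else where it is.

Things in the scene. Friction and masses are not known exactly. Their poses are not given: they have to be found in the camera images.
- winch: Small hand winch bolted down (cannot move), grey base plate 170 x 150 x 8 mm. Origin on the drum's upright axis at the plate's underside, z up. Pawl's pivot pin at x +45, y +43 mm. Heights above the origin, mm: ratchet wheel 46 to 56 (15 undercut teeth, 92 across the tips), crank arm 60 to 68, its knob 69 to 111, thumb lever 57 to 63 and its pin up to 94, stop bracket up to 70.
- drum (a joint): Angle (rad) of drum, wheel and crank together; grows as it is wound up, counter-clockwise from above. At 0 the crank arm points along the winch's -x axis. Starts near 1.57 on the pawl, a return spring pulling it back (4 to 9 N at the knob, plus about 1.5 N drag). With the pawl off and the knob let go it runs away. Below about 0.5 the spring is spent; it stays put and must be turned.
- knob_center (a point): Centre of the crank's upright black knob, 22 mm thick, 42 mm high, spinning freely on its pin, 72 mm from the drum's axis. The steel crank arm (16 mm wide) lies 1 mm beneath it. It can be gripped or pushed. Turning the spent drum takes 1 to 3 N here.
- thumb (a joint): Angle (rad) of the steel thumb lever on the pawl's pivot pin, growing clockwise from above: 0 = pawl sprung into the wheel (starts at 0 to 0.1), 0.85 = its end stop, pawl sprung off; thrown from about 0.6. Takes about 5 N at its pin (25 N would bend it) and stays where it is left.
- thumb_pin (a point): Point on the thumb lever's upright pin, 80 mm above the winch's origin and 14 mm below the pin's top. The pin is 10 mm thick and stands 32 mm from the pivot pin. At thumb = 0 the lever points 70 degrees counter-clockwise from the winch's x axis.
- pawl_nose (a point): Top of the nose of the pawl, which hangs on a light spring from the thumb lever. 39 mm (level) from the drum's axis when in the wheel, about 57 when off; clear of the teeth over 49. A tooth bearing on it keeps it caught although the lever is thrown; it springs out once the drum is wound on by some 0.1 rad (7 mm at the knob).
- axis (a point): Point on the drum's axis, 70 mm above the winch's origin.
- bracket: Grey upright block 20 x 20 mm on the plate, origin at its foot, at x -50, y +36 mm of the winch. Carries the stop: a level 8 mm steel adjusting screw, 64 mm above the winch's origin, pointing along the winch's -y axis at the crank arm. How far it stands out is not reported: the arm meets it at a drum angle of 0.0 to 0.42, to be felt. Over 25 N bends it (17 N at the knob).
- organiser: Clear acrylic organiser box, 170 x 120 x 80 (mm); not part of the job. Origin at the centre of its underside.
- brush: Yellow plastic hand brush, 250 long (mm); not part of the job. Origin at the centre of its underside.
- spanner: Steel spanner, 190 long, 8 thick, lying beside the winch (mm); not part of the job. Origin at the centre of its underside.
- canister: Closed white ceramic canister, 110 across, 143 high (mm); not part of the job. Origin at the centre of its underside.
- tin: Flat round metal tin, 72 across, 42 high, beside the winch (mm); not part of the job. Origin at the centre of its underside.
- cleaner: White cleaner bottle, 68 across, 190 high (mm); not part of the job. Origin at the centre of its underside.
- cup: Grey plastic beaker, 76 across, 85 high (mm); not part of the job. Origin at the centre of its underside.
Mind the look-alikes: they are no part of the job. What is shaped like the winch but pink is not meant.

How it is judged (in metres and radians):
On the way, in this order (a step that is already met when the one before it is completed fails the run):
1. the thumb lever is thrown over while the drum is still held by the pawl (value of joint thumb above 0.55 rad and value of joint drum above 0.9 rad and horizontal distance between pawl_nose and axis below 0.045 m), for 0.1 s.
2. the drum is wound on, and the pawl springs clear of the wheel with the drum still wound up (horizontal distance between pawl_nose and axis above 0.049 m and value of joint drum above 0.9 rad), for 0.1 s.
3. the drum is eased back and the crank arm pressed on the stop screw (over 3 N) (contact force between drum and bracket above 3 N and value of joint drum below 0.46 rad), for 0.2 s.
At the end, for the whole second after the job is handed in: The drum is back at its stop (below 0.46 rad) and at rest (under 0.1 rad/s), the thumb lever is still thrown (over 0.5 rad) and the pawl's nose is clear of the wheel (over 49 mm from the axis) (value of joint drum below 0.46 rad and value of joint thumb above 0.5 rad and horizontal distance between pawl_nose and axis above 0.049 m and velocity of joint drum between -0.1 and 0.1 rad/s); the robot touches nothing.
It fails at once if the drum runs back (faster than 2 rad/s) once the lever has been touched (velocity of joint drum below -2 rad/s and value of joint thumb above 0.3 rad).
It fails at once if the stop screw is pressed with more than 25 N (contact force between drum and bracket above 25 N).
It fails at once if the thumb lever is pressed with more than 25 N (contact force between the fingers and thumb above 25 N).
It fails at once if anything else on the liner is moved by more than 30 mm (distance of any of organiser, brush, spanner, canister, tin, cleaner, cup from where it was at the start of the episode above 0.03 m).
It also fails if it takes over 72 s, if anything falls off the work surface, if the arm or the gripper's body presses on something with over 40 N, if the wrist force passes 120 N, or if a joint passes its speed limit or range.

## Working session

There is one attempt and no reset: what is moved stays moved. The work goes in short steps, Python scripts to look and compute and a tool call to move; the robot and the scene stay as the last step left them, time stands still between calls to the robot, and variables do not carry over. Pictures are saved under pics/ and viewed, at most 10 in all, crops included, and the job is handed in when it is done.

Besides the shell and the picture viewer there is one more tool, called after "Call:" by a JSON object that holds its "fn" and its "kwargs". drive_tool: Moves the arm, as the interface text tells. Its arguments: {"type":"object","properties":{"linear":{"type":"array","items":{"type":"array","items":{"type":"number"}}},"twist":{"type":"array","items":{"type":"array","items":{"type":"number"}}},"grip":{"type":"number"}},"required":["linear","twist"]}

```bash
mkdir -p pics; python3 - <<'E'
from bench import ctrl
import cv2,json
for n in("top","side"):
    cv2.imwrite(f"pics/{n}0.png",ctrl.camera(n)[:,:,::-1])
    p=ctrl.camera_params(n);print(n,p)
print(ctrl.get_state())
E
```

```text
top {'K': array([[455.88333316,   0.        , 271.62636619],
       [  0.        , 455.88333316, 212.55428366],
       [  0.        ,   0.        ,   1.        ]]), 'rvec': array([ 2.17818924, -2.17199867,  0.12595606]), 'tvec': array([ -19.67482148,  581.12276115, 1293.95757678])}
side {'K': array([[402.38251724,   0.        , 283.78086808],
       [  0.        , 402.38251724, 202.13271683],
       [  0.        ,   0.        ,   1.        ]]), 'rvec': array([ 2.10750213, -0.65451518,  0.33301355]), 'tvec': array([-487.1586773 ,  243.22146364, 1027.78305698])}
{'time_s': 0.1, 'joint_pos': array([ 1.03659141e+00,  1.31090106e-01,  1.48914737e+00, -1.04201721e-05,
        1.52301545e+00, -8.54291489e-02]), 'qd': array([-5.36955471e-04, -1.62373882e-03, -5.12770866e-04, -1.83811785e-05,
       -1.69990513e-03,  1.20319344e-03]), 'joint_torque': array([ 1.19343207e-03, -5.61332595e+01, -4.93098986e+01,  7.70857232e-02,
        2.91193917e-02, -9.08399466e-05]), 'eef_pos': array([260.05612021, 540.14694407, 217.7023267 ]), 'orientation': array([-3.13993755e+00, -1.31293280e-04,  2.69281728e+00]), 'ft_force': array([0.33997659, 0.13364157, 0.59571684]), 'wrist_torque': array([-0.00467976, -0.04764047, -0.01622377]), 'grip_force': 0.0, 'gripper_width': 93.03675028494555}
```

View pics/top0.png

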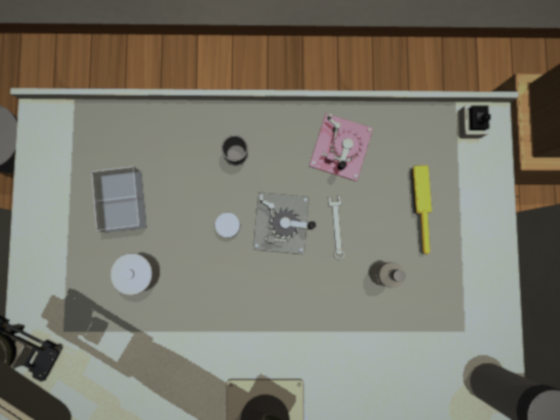

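View pics/side0.png

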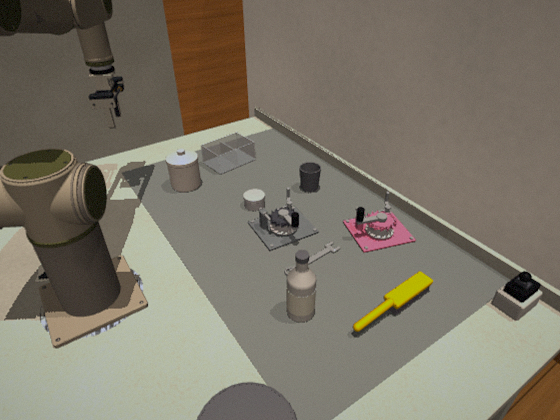

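The winch candidates are the grey plate at top (283,223) / side (283,225) and the pink one at top (343,148) / side (378,230). The pink one is ruled out, so it's the grey one; I'll check it in a close crop.

```bash
python3 - <<'E'
import cv2,numpy as np
a=cv2.imread("pics/top0.png")[180:265,240:325];b=cv2.imread("pics/side0.png")[180:255,240:325]
a=cv2.resize(a,(560,560),interpolation=cv2.INTER_CUBIC)
cv2.imwrite("pics/c0.png",a)
E
cat > h.py <<'E'
import numpy as np,cv2
from bench import ctrl
def cam(n):
    p=ctrl.camera_params(n);R=cv2.Rodrigues(np.array(p["rvec"]))[0];return p["K"],R,np.array(p["tvec"])
def ray(n,u,v,z):
    K,R,t=cam(n);d=R.T@np.linalg.inv(K)@[u,v,1];c=-R.T@t
    return c+d*(z-c[2])/d[2]
def proj(n,X):
    K,R,t=cam(n);x=K@(R@np.array(X,float)+t);return x[:2]/x[2]
def tri(u1,u2):
    A=[];b=[]
    P=[cam(n)[0]@np.c_[cam(n)[1],cam(n)[2]] for n in("top","side")]
    X=cv2.triangulatePoints(P[0],P[1],np.array(u1,float),np.array(u2,float));return (X[:3]/X[3]).ravel()
E
```

```text
(no output)
```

View pics/c0.png

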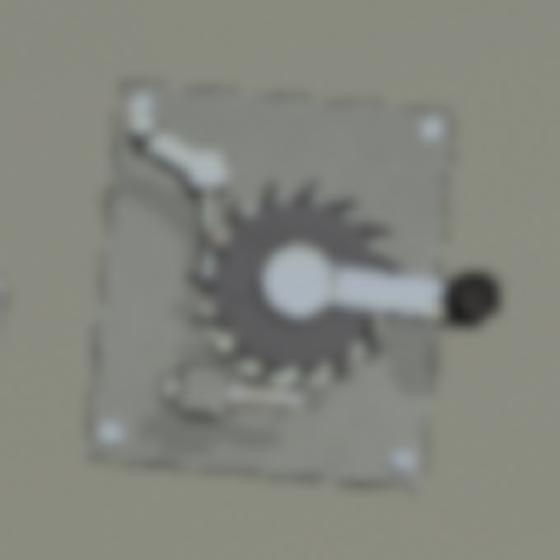

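```bash
python3 - <<'E'
from h import *
s=85/560
f=lambda x,y,z:ray("top",240+x*s-.5,180+y*s-.5,z)
R=f(450,108,8)-f(418,490,8); L=f(122,82,8)-f(90,458,8); B=f(90,458,8)-f(418,490,8)
for v in(R,L,B):print(np.round(v,1),np.hypot(*v[:2]),np.degrees(np.arctan2(v[1],v[0])))
b1=f(431,128,8)-f(403,460,8);print("bolts",np.degrees(np.arctan2(b1[1],b1[0])))
b1=f(110,432,8)-f(403,460,8);print("bolts",np.degrees(np.arctan2(b1[1],b1[0]))-90)
A=f(298,280,70);K=f(473,297,105);P=f(141,106,90);V=f(212,170,63)
ce=(f(450,108,8)+f(418,490,8)+f(122,82,8)+f(90,458,8))/4
print("axis",A,"knob",K,np.hypot(*(K-A)[:2]),np.degrees(np.arctan2(*(K-A)[1::-1])),"pin",P,"pivot",V,"center",ce)
for yaw in(-5.,-4.,-6.):
  y=np.radians(yaw);M=np.array([[np.cos(y),-np.sin(y)],[np.sin(y),np.cos(y)]])
  print(yaw,"rel pin",M.T@(P-A)[:2],"piv",M.T@(V-A)[:2],"exp pin",45+32*np.cos(np.radians(70)),43+32*np.sin(np.radians(70)),"knob",M.T@(K-A)[:2],"c",M.T@(ce-A)[:2])
print("side check",[proj("side",[*X[:2],z]).round(1) for X,z in((A,70),(K,111),(P,94))])
b=cv2.imread("pics/side0.png")[175:255,240:340]
cv2.imwrite("pics/c1.png",cv2.resize(b,(800,640),interpolation=cv2.INTER_CUBIC)[:600])
# tin, spanner pos
print("tin",ray("top",227,225,42),"spanner",ray("top",335,202,8),ray("top",339,252,8))
E
```

```text
[171.4 -15.3   0. ] 172.0323479111035 -5.088443244338016
[168.7 -13.3   0. ] 169.27043972427467 -4.51737929022761
[ 13.8 145.8   0. ] 146.43467138940815 84.58457502677821
bolts -5.086530476203972
bolts -5.300443855602012
axis [550.497749   -54.38690498  70.        ] knob [ 540.78813748 -125.56728287  105.        ] 71.83956257936734 -97.76769190545933 pin [622.32528017  12.70559292  90.        ] pivot [598.44382468 -17.68663818  63.        ] center [554.07528199 -44.53369358   8.        ]
-5.0 rel pin [65.70670924 73.09737252] piv [44.56498737 40.73938704] exp pin 55.944644586421404 73.07016386514907 knob [ -3.46888482 -71.75576346] c [ 2.70515544 10.1275195 ]
-4.0 rel pin [66.97242684 71.93949924] piv [45.26920025 39.95541597] exp pin 55.944644586421404 73.07016386514907 knob [ -4.72066724 -71.68429432] c [ 2.88149302 10.07876556]
-6.0 rel pin [64.42097673 74.23297963] piv [43.84719957 41.51094851] exp pin 55.944644586421404 73.07016386514907 knob [ -2.21604574 -71.8053751 ] c [ 2.52799384 10.1731885 ]
side check [array([283. , 212.4]), array([294.3, 214.4]), array([289.8, 188. ])]
tin [543.63058293 109.94719459  42.        ] spanner [ 615.54940601 -206.15367534    8.        ] [ 467.86150741 -216.1207834     8.        ]
```

View pics/c1.png

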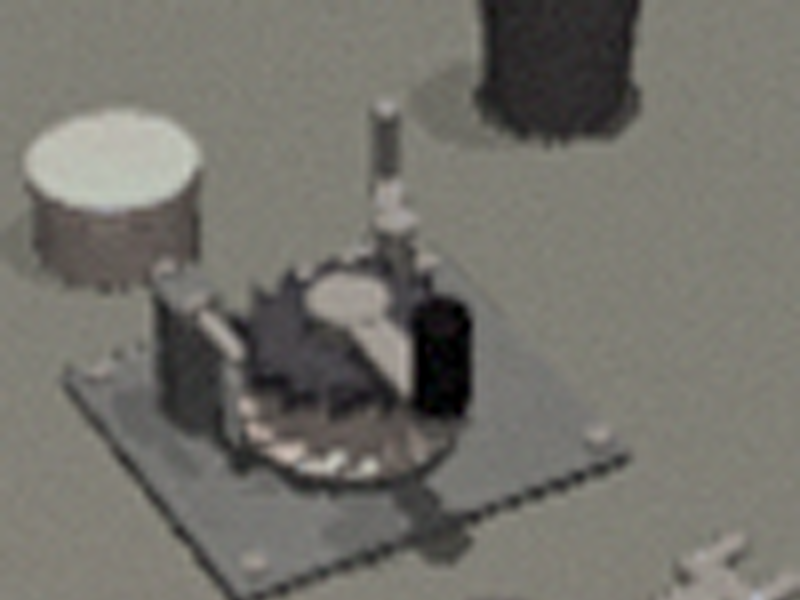

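```bash
python3 - <<'E'
from h import *
K,R,t=cam("top");print("camC",-R.T@t); K,R,t=cam("side");print(-R.T@t)
s=85/560
f=lambda x,y,z:ray("top",240+x*s-.5,180+y*s-.5,z)
g=lambda x,y,z:ray("side",240+x/8-.5,175+y/8-.5,z)
print("pin base",f(141,143,63),"top",f(140,100,94),"side top",g(386,103,94),"side base",g(386,190,63))
print("knob side",g(442,305,111),"hub side",g(350,297,70), "pivot side", g(396,215,66))
T=lambda a,b:tri((240+a[0]*s-.5,180+a[1]*s-.5),(240+b[0]/8-.5,175+b[1]/8-.5))
print("tri pin",T((140,102),(386,103)),"knob",T((473,297),(442,310)),"hub",T((298,280),(350,297)))
A=np.array([550.5,-54.4]);
y=np.radians(-5);M=np.array([[np.cos(y),-np.sin(y)],[np.sin(y),np.cos(y)]])
for th in(0,.1,.2,.6,.85):
  a=np.radians(70)-th;p=A+M@(np.array([45,43])+32*np.array([np.cos(a),np.sin(a)]))
  print(th,p,[(np.array(proj("top",[*p,z]))-[239.5,179.5])/s for z in(63,94)],[(np.array(proj("side",[*p,z]))-[239.5,174.5])*8 for z in(63,94)])
E
```

```text
camC [ 4.45839541e+02 -6.08490556e-01  1.34671590e+03]
[  10.43252858 -853.11820734  790.5053802 ]
pin base [610.0372535   12.91829988  63.        ] top [624.3101448   13.09562263  94.        ] side top [619.31300685  19.50426288  94.        ] side base [610.45870058   6.69923603  63.        ]
knob side [ 546.4872695  -119.56962556  111.        ] hub side [553.40518773 -51.61811268  70.        ] pivot side [601.41103975 -13.12083074  66.        ]
tri pin [620.49039081  14.56429295  96.84270075] knob [ 540.91410214 -125.13350555  114.40815568] hub [550.69086358 -54.51437582  72.82847716]
0 [612.60024273  13.51621278] [array([139.63876682, 137.09091525]), array([138.87152882, 127.58707591])] [array([380.63109441, 180.23016257]), array([380.68157593, 115.20999625])]
0.1 [615.42803383  12.02119873] [array([143.13968732, 130.59352422]), array([142.45809382, 120.93340733])] [array([388.60545386, 179.68555726]), array([388.76895878, 114.6725302 ])]
0.2 [618.09244539  10.25134548] [array([147.27515472, 124.47765799]), array([146.69464328, 114.67054903])] [array([396.63600007, 179.59560378]), array([396.91333015, 114.58276335])]
0.6 [626.6137951    0.81451957] [array([169.24609627, 104.97172096]), array([169.20180185,  94.69667969])] [array([427.81828492, 183.73871461]), array([428.5390089 , 118.65807203])]
0.85 [629.79044911  -6.50505895] [array([186.24035805,  97.74346628]), array([186.61034453,  87.29564305])] [array([445.06091252, 189.77180326]), array([446.02918999, 124.59698264])]
```

The crop confirms the choice: grey plate, drum hub at about (298,280), black knob at (473,297), thumb pin at (140,105) and the bracket at the lower left with its screw. Yaw is about -5°. The heights triangulate about 2.8 mm high, so the plate stands on the liner. I'll swing over with the fingers shut, turned so their pad-edge face pushes along the pin's arc.

Call:
{"fn": "drive_tool", "kwargs": {"linear": [[0,0,0],[0,0,0],[0,0,0],[-60,-8.5,0],[-60,-8.5,0],[-60,-8.5,0],[-60,-8.5,0],[-60,-8.5,0],[-60,-8.5,0],[-60,-8.5,0]], "twist": [[0,0,7.5],[0,0,7.5],[0,0,7.5],[0,0,0],[0,0,0],[0,0,0],[0,0,0],[0,0,0],[0,0,0],[0,0,0]], "grip": 0}}

```text
time_s: 1.35
eef_pos: [496.4, 185.9, 218.4]
orientation: [-3.141, -0.0, 2.3]
ft_force: [1.6, 1.0, 0.1]
gripper_width: 1.4
grip_force: 0.0
```

Call:
{"fn": "drive_tool", "kwargs": {"linear": [[-46,-6.3,0],[-46,-6.3,0],[-46,-6.3,0],[-40,-6,0],[0,0,40],[0,0,40],[0,0,20],[0,0,0]], "twist": [[0,0,0],[0,0,0],[0,0,0],[0,0,0],[0,0,0],[0,0,0],[0,0,0],[0,0,0]]}}

```text
time_s: 2.35
eef_pos: [594.4, 38.6, 116.8]
orientation: [-3.139, -0.003, 2.3]
ft_force: [1.2, 0.3, -0.1]
gripper_width: 0.6
grip_force: 0.0
```

```bash
python3 - <<'E'
from h import *
b=ctrl.camera("side")[165:255,240:340,::-1];a=ctrl.camera("top")[165:255,220:320,::-1]
o=np.vstack([cv2.resize(x,(333*2,300),interpolation=cv2.INTER_CUBIC) if 0 else cv2.resize(x,(400,360),interpolation=cv2.INTER_CUBIC) for x in (a,)])
o=np.hstack([o,cv2.resize(b,(400,360),interpolation=cv2.INTER_CUBIC)])
cv2.imwrite("pics/d1.png",o);print(ctrl.get_state()["eef_pos"])
E
```

```text
[596.65110768  38.6255197  120.11392848]
```

View pics/d1.png

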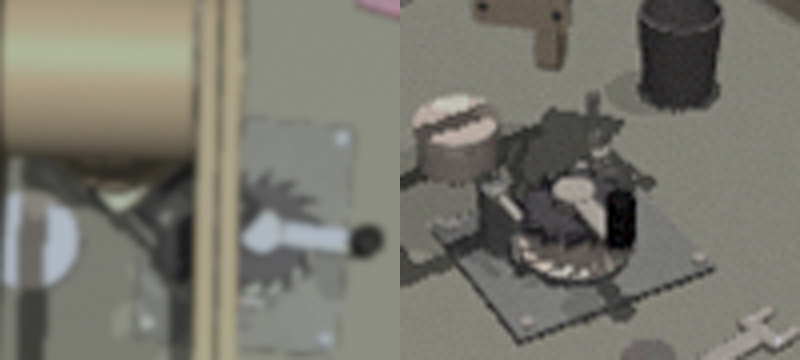

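Call:
{"fn": "drive_tool", "kwargs": {"linear": [[0,0,20],[0,0,20],[-6,0,0],[-3,0,0],[-2,0,0],[0,0,0]], "twist": [[0,0,0],[0,0,0],[0,0,0],[0,0,0],[0,0,0],[0,0,0]]}}

```text
time_s: 3.2
eef_pos: [603.8, 30.1, 79.3]
orientation: [3.141, 0.001, 2.3]
ft_force: [-1.1, -0.8, -1.2]
gripper_width: 0.6
grip_force: 0.0
```

```bash
python3 - <<'E'
from h import *
print(ctrl.get_state()["eef_pos"],ctrl.get_state()["ft_force"],proj("side",[596.65,38.6,120.1]))
E
```

```text
[603.79971235  30.05500435  79.30460569] [-1.10857625 -0.82553749 -1.15904806] [278.3255635 179.9001431]
```

Tip projection agrees with the image. Now advance in small steps, watching the force.

Call:
{"fn": "drive_tool", "kwargs": {"linear": [[-2,0,0],[-2,0,0],[-2,0,0],[-2,0,0],[0,0,0]], "twist": [[0,0,0],[0,0,0],[0,0,0],[0,0,0],[0,0,0]]}}

```text
time_s: 3.82
eef_pos: [608.5, 24.4, 78.6]
orientation: [3.142, -0.0, 2.3]
ft_force: [-0.5, 0.8, 1.0]
gripper_width: 0.6
grip_force: 0.5
```

Call:
{"fn": "drive_tool", "kwargs": {"linear": [[-2,0,0],[-2,0,0],[0,0,0]], "twist": [[0,0,0],[0,0,0],[0,0,0]]}}

```text
time_s: 4.2
eef_pos: [611.2, 22.2, 78.6]
orientation: [3.141, -0.001, 2.301]
ft_force: [-0.0, 4.4, 0.4]
gripper_width: 0.7
grip_force: 1.8
```

Call:
{"fn": "drive_tool", "kwargs": {"linear": [[-2,0,0],[-2,0,0],[0,0,0]], "twist": [[0,0,0],[0,0,0],[0,0,0]]}}

```text
time_s: 4.58
eef_pos: [613.8, 18.8, 78.6]
orientation: [3.141, -0.001, 2.3]
ft_force: [-0.2, 4.1, 0.4]
gripper_width: 0.7
grip_force: 1.8
```

Call:
{"fn": "drive_tool", "kwargs": {"linear": [[-2,0,0],[-2,0,0],[-2,0,0],[-2,0,0],[0,0,0]], "twist": [[0,0,0],[0,0,0],[0,0,0],[0,0,0],[0,0,0]]}}

```text
time_s: 5.2
eef_pos: [619.2, 12.2, 78.5]
orientation: [-3.141, 0.0, 2.3]
ft_force: [-0.5, 3.4, 0.2]
gripper_width: 0.8
grip_force: 1.5
```

Call:
{"fn": "drive_tool", "kwargs": {"linear": [[-2,0,0],[-2,0,0],[0,0,0]], "twist": [[0,0,0],[0,0,0],[0,0,0]]}}

```text
time_s: 5.58
eef_pos: [621.7, 9.0, 78.5]
orientation: [-3.141, -0.0, 2.3]
ft_force: [-2.0, 3.2, 0.6]
gripper_width: 0.9
grip_force: 1.9
```

Call:
{"fn": "drive_tool", "kwargs": {"linear": [[-2,0,0],[-1,0,0],[0,0,0]], "twist": [[0,0,0],[0,0,0],[0,0,0]]}}

```text
time_s: 5.95
eef_pos: [623.2, 6.7, 78.5]
orientation: [-3.14, -0.001, 2.3]
ft_force: [-5.3, 2.5, 2.8]
gripper_width: 0.4
grip_force: 2.6
```

Call:
{"fn": "drive_tool", "kwargs": {"linear": [[-1,0,0],[0,0,0]], "twist": [[0,0,0],[0,0,0]]}}

```text
time_s: 6.2
eef_pos: [623.7, 5.9, 78.5]
orientation: [-3.14, -0.001, 2.3]
ft_force: [-6.1, 2.0, 2.5]
gripper_width: 0.5
grip_force: 2.9
```

Call:
{"fn": "drive_tool", "kwargs": {"linear": [[-1,0,0],[0,0,0]], "twist": [[0,0,0],[0,0,0]]}}

```text
time_s: 6.45
eef_pos: [624.2, 5.3, 78.4]
orientation: [-3.14, -0.001, 2.3]
ft_force: [-6.4, 2.2, 4.0]
gripper_width: 0.4
grip_force: 3.2
```

Call:
{"fn": "drive_tool", "kwargs": {"linear": [[-1,0,0],[0,0,0],[10,0,0],[15,0,-10],[0,0,-60],[40,0,-40],[60,0,0],[40,0,0]], "twist": [[0,0,0],[0,0,0],[0,0,0],[0,0,0],[0,0,0],[0,0,0],[0,0,0],[0,0,0]]}}

```text
time_s: 7.45
eef_pos: [515.0, 129.7, 190.6]
orientation: [3.139, 0.002, 2.301]
ft_force: [0.4, -0.6, 0.9]
gripper_width: 0.8
grip_force: 0.0
```

```bash
python3 - <<'E'
from h import *
b=ctrl.camera("side")[165:255,240:340,::-1];a=ctrl.camera("top")[165:255,240:340,::-1]
o=np.hstack([cv2.resize(x,(400,360),interpolation=cv2.INTER_CUBIC) for x in(a,b)])
cv2.imwrite("pics/d2.png",o);print(ctrl.get_state()["eef_pos"])
E
```

```text
[513.92224478 130.86877698 189.91300909]
```

View pics/d2.png

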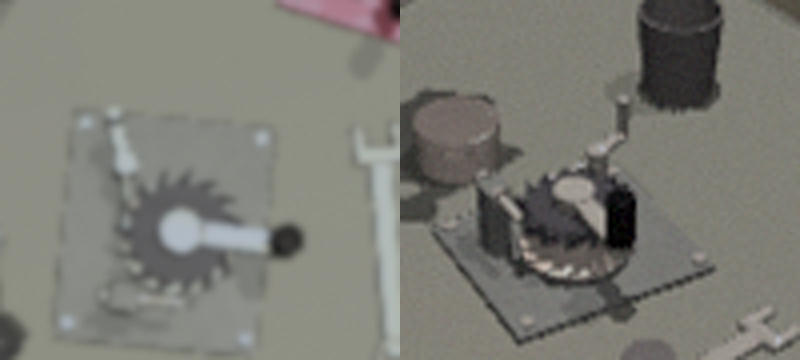

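The lever is over: pin at (114,113) in the top crop, about 0.83 rad. The crank hasn't moved and the pawl is still in the wheel. Next, the knob.

Call:
{"fn": "drive_tool", "kwargs": {"linear": [[-41.8,-30.1,0],[-41.8,-30.1,0],[-41.8,-30.1,0],[-41.8,-30.1,0],[-41.8,-30.1,0],[0,0,25],[0,0,25],[0,0,0],[0,0,0]], "twist": [[0,0,0],[0,0,0],[0,0,0],[0,0,0],[0,0,0],[0,0,0],[0,0,0],[0,0,0],[0,0,0]], "grip": 1}}

```text
time_s: 8.68
eef_pos: [543.6, -128.5, 140.0]
orientation: [3.141, 0.002, 2.3]
ft_force: [0.6, 0.6, 0.3]
gripper_width: 85.9
grip_force: 0.0
```

Call:
{"fn": "drive_tool", "kwargs": {"linear": [[4,0,20],[0,0,20],[0,0,19],[0,0,0],[0,0,0]], "twist": [[0,0,0],[0,0,0],[0,0,0],[0,0,0],[0,0,0]]}}

```text
time_s: 9.3
eef_pos: [540.4, -125.2, 79.7]
orientation: [3.142, -0.0, 2.3]
ft_force: [0.3, -0.2, -0.1]
gripper_width: 93.0
grip_force: 0.0
```

Call:
{"fn": "drive_tool", "kwargs": {"linear": [[0,0,0],[0,0,0],[0,0,0],[0,0,0],[0,0,0],[0,0,0],[0,0,0]], "twist": [[0,0,0],[0,0,0],[0,0,0],[0,0,0],[0,0,0],[0,0,0],[0,0,0]], "grip": 0.1}}

```text
time_s: 10.18
eef_pos: [540.2, -125.2, 79.6]
orientation: [3.142, -0.0, 2.3]
ft_force: [-0.1, -0.5, -0.9]
gripper_width: 27.6
grip_force: 0.0
```

Call:
{"fn": "drive_tool", "kwargs": {"linear": [[0,0,0],[0,0,0],[0,0,0]], "twist": [[0,0,0],[0,0,0],[0,0,0]], "grip": 0}}

```text
time_s: 10.55
eef_pos: [540.7, -124.8, 79.7]
orientation: [3.141, 0.0, 2.3]
ft_force: [4.5, 3.0, -2.2]
gripper_width: 21.5
grip_force: 30.0
```

Gripped: 21.5 mm opening, and the knob sits where measured, 71 mm from the axis. Wind on by about 11 mm.

Call:
{"fn": "drive_tool", "kwargs": {"linear": [[-1.6,1.5,0],[-1.6,1.5,0],[-1.6,1.5,0],[-1.6,1.5,0],[-1.7,1.5,0],[0,0,0],[0,0,0]], "twist": [[0,0,0],[0,0,0],[0,0,0],[0,0,0],[0,0,0],[0,0,0],[0,0,0]]}}

```text
time_s: 11.42
eef_pos: [549.6, -125.6, 79.5]
orientation: [-3.14, -0.004, 2.3]
ft_force: [-7.4, 5.6, 8.4]
gripper_width: 21.4
grip_force: 30.0
```

```bash
python3 - <<'E'
from h import *
b=ctrl.camera("side")[175:245,250:330,::-1];a=ctrl.camera("top")[175:245,240:320,::-1]
o=np.hstack([cv2.resize(x,(400,350),interpolation=cv2.INTER_CUBIC) for x in(a,b)])
cv2.imwrite("pics/d3.png",o)
E
```

```text
(no output)
```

View pics/d3.png

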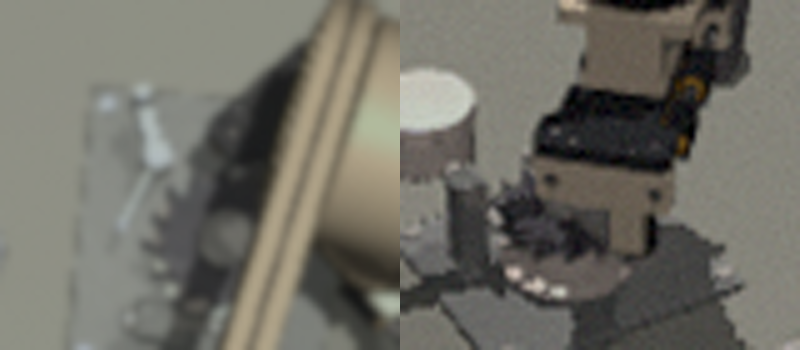

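The pawl bar now lies clear of the teeth: nose at (122,228), which puts it about 56 mm from the hub at (222,240). I'll work out the arc for easing back.

```bash
python3 - <<'E'
import numpy as np
x=np.array([np.cos(2.3),np.sin(2.3)]);y=np.array([x[1],-x[0]])
A=np.array([550.6,-54.4]);th=np.radians(np.arange(-90.8,-186,-3))
p=A+71.4*np.c_[np.cos(th),np.sin(th)];d=np.diff(p,axis=0)
print(np.round(np.c_[np.degrees(th[1:]),p[1:],d@x,d@y],1))
E
```

```text
[[-9.380e+01  5.459e+02 -1.256e+02  2.600e+00 -2.700e+00]
 [-9.680e+01  5.421e+02 -1.253e+02  2.700e+00 -2.500e+00]
 [-9.980e+01  5.384e+02 -1.248e+02  2.900e+00 -2.400e+00]
 [-1.028e+02  5.348e+02 -1.240e+02  3.000e+00 -2.200e+00]
 [-1.058e+02  5.312e+02 -1.231e+02  3.100e+00 -2.100e+00]
 [-1.088e+02  5.276e+02 -1.220e+02  3.200e+00 -1.900e+00]
 [-1.118e+02  5.241e+02 -1.207e+02  3.300e+00 -1.800e+00]
 [-1.148e+02  5.207e+02 -1.192e+02  3.400e+00 -1.600e+00]
 [-1.178e+02  5.173e+02 -1.176e+02  3.500e+00 -1.400e+00]
 [-1.208e+02  5.140e+02 -1.157e+02  3.500e+00 -1.200e+00]
 [-1.238e+02  5.109e+02 -1.137e+02  3.600e+00 -1.000e+00]
 [-1.268e+02  5.078e+02 -1.116e+02  3.600e+00 -8.000e-01]
 [-1.298e+02  5.049e+02 -1.093e+02  3.700e+00 -6.000e-01]
 [-1.328e+02  5.021e+02 -1.068e+02  3.700e+00 -5.000e-01]
 [-1.358e+02  4.994e+02 -1.042e+02  3.700e+00 -3.000e-01]
 [-1.388e+02  4.969e+02 -1.014e+02  3.700e+00 -1.000e-01]
 [-1.418e+02  4.945e+02 -9.860e+01  3.700e+00  1.000e-01]
 [-1.448e+02  4.923e+02 -9.560e+01  3.700e+00  3.000e-01]
 [-1.478e+02  4.902e+02 -9.240e+01  3.700e+00  5.000e-01]
 [-1.508e+02  4.883e+02 -8.920e+01  3.700e+00  7.000e-01]
 [-1.538e+02  4.865e+02 -8.590e+01  3.600e+00  9.000e-01]
 [-1.568e+02  4.850e+02 -8.250e+01  3.600e+00  1.100e+00]
 [-1.598e+02  4.836e+02 -7.910e+01  3.500e+00  1.300e+00]
 [-1.628e+02  4.824e+02 -7.550e+01  3.400e+00  1.500e+00]
 [-1.658e+02  4.814e+02 -7.190e+01  3.400e+00  1.600e+00]
 [-1.688e+02  4.806e+02 -6.830e+01  3.300e+00  1.800e+00]
 [-1.718e+02  4.799e+02 -6.460e+01  3.200e+00  2.000e+00]
 [-1.748e+02  4.795e+02 -6.090e+01  3.100e+00  2.100e+00]
 [-1.778e+02  4.793e+02 -5.710e+01  2.900e+00  2.300e+00]
 [-1.808e+02  4.792e+02 -5.340e+01  2.800e+00  2.500e+00]
 [-1.838e+02  4.794e+02 -4.970e+01  2.700e+00  2.600e+00]]
```

Call:
{"fn": "drive_tool", "kwargs": {"linear": [[2.6,-2.7,0],[2.7,-2.5,0],[2.9,-2.4,0],[3.0,-2.2,0],[3.1,-2.1,0],[3.2,-1.9,0],[0,0,0]], "twist": [[0,0,0],[0,0,0],[0,0,0],[0,0,0],[0,0,0],[0,0,0],[0,0,0]]}}

```text
time_s: 12.4
eef_pos: [528.0, -122.0, 79.5]
orientation: [-3.14, -0.002, 2.3]
ft_force: [-5.6, 5.4, 5.1]
gripper_width: 21.2
grip_force: 30.0
```

Call:
{"fn": "drive_tool", "kwargs": {"linear": [[3.3,-1.8,0],[3.4,-1.6,0],[3.5,-1.4,0],[3.5,-1.2,0],[0,0,0]], "twist": [[0,0,0],[0,0,0],[0,0,0],[0,0,0],[0,0,0]]}}

```text
time_s: 13.02
eef_pos: [515.1, -116.2, 79.6]
orientation: [-3.141, -0.001, 2.3]
ft_force: [-6.1, 2.0, 4.2]
gripper_width: 21.5
grip_force: 30.0
```

Tracking well, with low forces.

Call:
{"fn": "drive_tool", "kwargs": {"linear": [[3.6,-1.0,0],[3.6,-0.8,0],[3.7,-0.6,0],[3.7,-0.5,0],[3.7,-0.3,0],[0,0,0]], "twist": [[0,0,0],[0,0,0],[0,0,0],[0,0,0],[0,0,0],[0,0,0]]}}

```text
time_s: 13.78
eef_pos: [500.3, -105.1, 79.6]
orientation: [-3.14, -0.0, 2.3]
ft_force: [-7.4, -2.1, 5.1]
gripper_width: 21.5
grip_force: 30.0
```

Call:
{"fn": "drive_tool", "kwargs": {"linear": [[3.7,-0.1,0],[3.7,0.1,0],[3.7,0.3,0],[3.7,0.5,0],[0,0,0],[0,0,0]], "twist": [[0,0,0],[0,0,0],[0,0,0],[0,0,0],[0,0,0],[0,0,0]]}}

```text
time_s: 14.52
eef_pos: [490.7, -93.7, 79.6]
orientation: [-3.139, -0.001, 2.3]
ft_force: [-9.2, -2.9, 5.9]
gripper_width: 21.4
grip_force: 30.0
```

Call:
{"fn": "drive_tool", "kwargs": {"linear": [[0,-1.0,0],[3.7,0.7,0],[0,0,0]], "twist": [[0,0,0],[0,0,0],[0,0,0]]}}

```text
time_s: 14.9
eef_pos: [488.7, -90.6, 79.6]
orientation: [-3.141, -0.0, 2.3]
ft_force: [-5.4, -1.8, 3.8]
gripper_width: 21.9
grip_force: 30.0
```

Call:
{"fn": "drive_tool", "kwargs": {"linear": [[1.8,0.0,0],[1.8,0.3,0],[0,0,0]], "twist": [[0,0,0],[0,0,0],[0,0,0]]}}

```text
time_s: 15.28
eef_pos: [486.9, -87.4, 79.6]
orientation: [-3.142, -0.0, 2.3]
ft_force: [-4.4, -0.4, 3.4]
gripper_width: 21.6
grip_force: 30.0
```

Call:
{"fn": "drive_tool", "kwargs": {"linear": [[1.8,0.5,0],[1.8,0.5,0],[0,0,0]], "twist": [[0,0,0],[0,0,0],[0,0,0]]}}

```text
time_s: 15.65
eef_pos: [485.2, -84.1, 79.6]
orientation: [-3.141, -0.0, 2.3]
ft_force: [-4.7, -1.5, 3.6]
gripper_width: 21.4
grip_force: 30.0
```

Call:
{"fn": "drive_tool", "kwargs": {"linear": [[1.4,0.5,0],[1.4,0.5,0],[0,0,0]], "twist": [[0,0,0],[0,0,0],[0,0,0]]}}

```text
time_s: 16.02
eef_pos: [484.0, -81.5, 79.6]
orientation: [-3.141, -0.0, 2.3]
ft_force: [-5.5, -2.8, 3.6]
gripper_width: 21.7
grip_force: 30.0
```

Call:
{"fn": "drive_tool", "kwargs": {"linear": [[1.4,0.6,0],[1.4,0.6,0],[0,0,0]], "twist": [[0,0,0],[0,0,0],[0,0,0]]}}

```text
time_s: 16.4
eef_pos: [482.9, -78.7, 79.6]
orientation: [-3.141, -0.0, 2.3]
ft_force: [-5.9, -2.7, 4.9]
gripper_width: 21.5
grip_force: 30.0
```

Call:
{"fn": "drive_tool", "kwargs": {"linear": [[1.4,0.1,0],[1.2,0.5,0],[0,0,0]], "twist": [[0,0,0],[0,0,0],[0,0,0]]}}

```text
time_s: 16.77
eef_pos: [482.0, -76.1, 79.6]
orientation: [3.141, -0.0, 2.3]
ft_force: [-4.2, -1.1, 2.2]
gripper_width: 21.4
grip_force: 30.0
```

Call:
{"fn": "drive_tool", "kwargs": {"linear": [[0.9,0.4,0],[0.9,0.4,0],[0,0,0]], "twist": [[0,0,0],[0,0,0],[0,0,0]]}}

```text
time_s: 17.15
eef_pos: [481.4, -74.3, 79.6]
orientation: [3.141, -0.0, 2.3]
ft_force: [-3.5, -1.0, 2.1]
gripper_width: 21.4
grip_force: 30.0
```

Call:
{"fn": "drive_tool", "kwargs": {"linear": [[0.9,0.4,0],[0.9,0.4,0],[0,0,0]], "twist": [[0,0,0],[0,0,0],[0,0,0]]}}

```text
time_s: 17.52
eef_pos: [480.8, -72.4, 79.6]
orientation: [3.141, -0.0, 2.3]
ft_force: [-2.5, -1.8, 2.0]
gripper_width: 21.8
grip_force: 30.0
```

Call:
{"fn": "drive_tool", "kwargs": {"linear": [[0.9,0.5,0],[0.9,0.5,0],[0,0,0]], "twist": [[0,0,0],[0,0,0],[0,0,0]]}}

```text
time_s: 17.9
eef_pos: [480.3, -70.4, 79.6]
orientation: [3.142, -0.0, 2.3]
ft_force: [-1.8, -0.9, 0.6]
gripper_width: 21.5
grip_force: 30.0
```

Call:
{"fn": "drive_tool", "kwargs": {"linear": [[0.9,0.5,0],[0.9,0.5,0],[0,0,0]], "twist": [[0,0,0],[0,0,0],[0,0,0]]}}

```text
time_s: 18.27
eef_pos: [480.0, -69.1, 79.7]
orientation: [-3.141, 0.001, 2.3]
ft_force: [-1.5, -5.2, -0.6]
gripper_width: 21.5
grip_force: 30.0
```

Call:
{"fn": "drive_tool", "kwargs": {"linear": [[0.9,0.5,0],[0.9,0.5,0],[0,0,0]], "twist": [[0,0,0],[0,0,0],[0,0,0]]}}

```text
time_s: 18.65
eef_pos: [479.8, -68.3, 79.7]
orientation: [-3.14, 0.003, 2.3]
ft_force: [1.3, -10.6, -3.3]
gripper_width: 21.6
grip_force: 30.0
```

Stop felt at a drum angle of about 0.28 rad, with roughly 10 N at the knob, within limits. Hold, then release.

Call:
{"fn": "drive_tool", "kwargs": {"linear": [[0,0,0],[0,0,0],[0,0,0],[0,0,0]], "twist": [[0,0,0],[0,0,0],[0,0,0],[0,0,0]]}}

```text
time_s: 19.15
eef_pos: [479.8, -68.3, 79.7]
orientation: [-3.14, 0.003, 2.3]
ft_force: [0.3, -10.9, -2.7]
gripper_width: 21.7
grip_force: 30.0
```

Call:
{"fn": "drive_tool", "kwargs": {"linear": [[0,0,0],[0,0,0],[0,0,0],[0,0,0],[0,0,0],[0,0,0]], "twist": [[0,0,0],[0,0,0],[0,0,0],[0,0,0],[0,0,0],[0,0,0]], "grip": 0.6}}

```text
time_s: 19.9
eef_pos: [479.4, -66.5, 79.6]
orientation: [3.142, -0.0, 2.3]
ft_force: [-0.1, 1.1, -0.2]
gripper_width: 55.8
grip_force: 0.0
```

Call:
{"fn": "drive_tool", "kwargs": {"linear": [[0,0,-30],[0,0,-50],[0,0,-50],[50,-40,0],[50,-40,0],[50,-40,0],[0,0,0],[0,0,0]], "twist": [[0,0,0],[0,0,0],[0,0,0],[0,0,0],[0,0,0],[0,0,0],[0,0,0],[0,0,0]]}}

```text
time_s: 20.9
eef_pos: [299.7, -36.5, 210.7]
orientation: [3.14, 0.002, 2.3]
ft_force: [-0.4, -0.1, -0.5]
gripper_width: 56.1
grip_force: 0.0
```

```bash
python3 - <<'E'
from h import *
b=ctrl.camera("side")[165:255,240:340,::-1];a=ctrl.camera("top")[165:255,240:340,::-1]
o=np.hstack([cv2.resize(x,(400,360),interpolation=cv2.INTER_CUBIC) for x in(a,b)])
cv2.imwrite("pics/d4.png",o);print(ctrl.get_state()["eef_pos"])
E
```

```text
[299.63376184 -36.40219749 210.05538474]
```

View pics/d4.png

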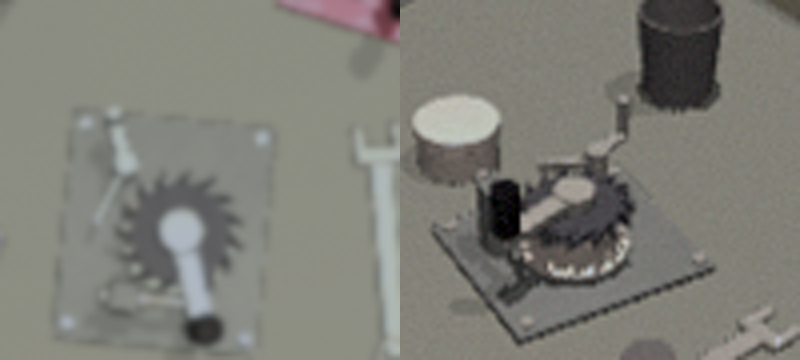

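The top crop shows the crank arm against the screw tip at (182,298) with the knob at (203,328). The lever is still over with its pin at (114,113), and the pawl nose at (97,222) is well clear of the wheel. Nothing else has moved and the robot is clear.

```bash
python3 -c "
from bench import ctrl
print(ctrl.hand_in())"
```

```text
the job is handed in; nothing more can be done
None
```

The winch is let right down and handed in: the crank rests on the stop screw at about 0.28 rad after a press of roughly 10 N at the knob. The lever is thrown, the pawl is off, the robot is clear and nothing else was seen to move; the hand-in returned no verdict.

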